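# Shut the vacuum canisters and hold the pump at its mark

### The job

The canisters in the vacuum rack have to be closed before air is drawn. First press shut the caps that stand open, with the pump rod still fully in; then pull the sprung pump rod up by its T handle until its indicator pin is level with the marker set beside the slot, and hold it there: finish while holding the handle. Leave the marker as it is set, all caps shut and the things around the rack where they stand.

Things in the scene. Friction and masses are not known exactly. Their poses are not given: they have to be found in the camera images.
- rack_centre (a point): Centre of the top of the rack's dark wooden base (90 x 278 x 20 mm, fixed; top 20 mm above the worktop). Its long side is y, x points away from the robot. On it, in a row at y = +99, +33, -33, -99 mm of this frame and x = 0, with the base's yaw, stand three like canisters and a pump, in any order. Canisters: white ceramic, 40 mm in diameter, rim 80 mm above the base.
- cap_a (a joint): Hinge angle of the brass cap of canister a: 0 = pressed shut, flat on the rim; grows as it swings up and away from the robot, 1.57 = upright, 1.9 = end stop. Light friction hinge (about 0.3 N at the cap's front edge), no catch: the cap stays where it is left. Told from the others only by its place.
- cap_a_hinge (a point): Middle of cap a's hinge, 22 mm in +x (far side) from the canister's upright axis, 100 mm above the worktop; fixed to the canister: x away from the robot, y along the hinge, z up. The cap is a disc 42 mm in diameter, 7 thick, underside in the hinge plane; shut, its centre is 22 mm in -x of the hinge, its tab's end 50 mm, its top 7 mm above the hinge.
- cap_b (a joint): Hinge angle of the brass cap of canister b: 0 = pressed shut, flat on the rim; grows as it swings up and away from the robot, 1.57 = upright, 1.9 = end stop. Light friction hinge (about 0.3 N at the cap's front edge), no catch: the cap stays where it is left. Told from the others only by its place.
- cap_b_hinge (a point): Middle of cap b's hinge, 22 mm in +x (far side) from the canister's upright axis, 100 mm above the worktop; fixed to the canister: x away from the robot, y along the hinge, z up. The cap is a disc 42 mm in diameter, 7 thick, underside in the hinge plane; shut, its centre is 22 mm in -x of the hinge, its tab's end 50 mm, its top 7 mm above the hinge.
- cap_c (a joint): Hinge angle of the brass cap of canister c: 0 = pressed shut, flat on the rim; grows as it swings up and away from the robot, 1.57 = upright, 1.9 = end stop. Light friction hinge (about 0.3 N at the cap's front edge), no catch: the cap stays where it is left. Told from the others only by its place.
- cap_c_hinge (a point): Middle of cap c's hinge, 22 mm in +x (far side) from the canister's upright axis, 100 mm above the worktop; fixed to the canister: x away from the robot, y along the hinge, z up. The cap is a disc 42 mm in diameter, 7 thick, underside in the hinge plane; shut, its centre is 22 mm in -x of the hinge, its tab's end 50 mm, its top 7 mm above the hinge.
- pump_rod: Pump rod; origin = centre of its wooden T handle bar: 12 (x) x 52 (y) x 14 (z) mm, 142 mm above the worktop when fully in, z up. Below it an 8 mm rod (with a collar 13 mm wide, 6 to 16 mm below the origin) enters the barrel, whose top is then 27 mm below. It slides straight up 75 mm to a stop; an inner spring and its weight draw it back: 4 N at rest, +1.1 N per 10 mm.
- pin (a point): Front end of the 5 mm steel indicator pin that stands out of the black slot on the near (-x) side of the barrel; fixed to the rod and moves up with it 1:1 (110 mm below the bar's centre, 22.5 mm in -x).
- mark_tip (a point): Tip of the small dark steel marker (9 x 9 x 7) set on the thin rail beside the slot, on the right of the pin as the robot sees it; it is the length mark: 30 to 60 mm above the pin at the start, and stiff to move. It stays on the barrel when the rod moves. z up.
- pump: Brass pump barrel, 32 in diameter and 95 tall on a 44 mm foot, fixed on the rack; origin = centre of its underside on the base's top, z up.
- ramekin_1_centre (a point): Centre (half-way up) of a bystander: white ribbed ramekin 68x68x45 in front of the rack (size in mm).
- spice_jar_1_centre (a point): Centre (half-way up) of a bystander: corked spice jar 44x45x92 behind the rack (size in mm).
- jigger_centre (a point): Centre (half-way up) of a bystander: brass hourglass measure 43x43x74 behind the rack (size in mm).
- spice_jar_3_centre (a point): Centre (half-way up) of a bystander: corked spice jar 44x45x92 beside the rack's left end (size in mm).
- teaspoon_centre (a point): Centre (half-way up) of a bystander: metal teaspoon 137x28x13 lying in front of the rack (size in mm).
- brass_tin_2_centre (a point): Centre (half-way up) of a bystander: squat brass tin 67x67x71 further to the left (size in mm).

How it is judged:
By the outcome, as a careful person would: the job done as asked, in the order asked, and still so for the second after the job is handed in, while the arm keeps its last pose, push and grip.
It also fails if it takes over 58 s, if anything falls off the work surface, if the arm or the gripper's body presses on something with over 40 N, if the wrist force passes 120 N, or if a joint passes its speed limit or range.

### The arm

A 6-joint arm with a two-finger parallel gripper is mounted at the origin on a cart in front of the work surface, level with it; the furniture and walls round the work are solid. World frame = base frame: x ahead of the robot, y to its left, z up, the work surface at z = 0. Lengths are in m, angles in degrees, forces in N, time in s.
With the tool pointing down it reaches from about 0.375 to 0.9 m from the base axis. Payload 3.1 kg.
Tool frame: the origin (TCP) lies between the finger pads; the fingertips stand 11 mm ahead of it and the grasp point (between the pads) lies 8 mm behind it; z points along the fingers, y is the line along which they close (so a half turn about z gives the same grasp; the last joint's range is limited). The gripper opens to 87 mm and grips with 3 to 60 N. Pads are 19 mm wide; open, the fingers measure 117 mm over their backs; the gripper's body (75 mm by 190 mm) begins 51 mm behind the grasp point.
Start: joints at [-78.467, 30.224, 82.088, -0, 67.689, -10.227], TCP at [0.232, -0.58, 0.234] pointing down, gripper open.
Joint ranges: [-176.69, 176.69], [-43.24, 126.21], [12.49, 139.97], [-82, 262], [0, 151.66], [-163.58, 163.58]. Speed limits (degrees/s): [159.86, 159.86, 180, 180, 180, 180].

### API

Orientations are given as a 3x3 rotation matrix whose columns are the frame's x, y, z axes.
In Python, from rig import bot, viewer, workorder, nets gives the robot as it stands. The module is installed in compiled form; this text tells all that it offers.
- The arm moves only by the tool move_arm, never from a script. Its argument "increments" is a list of rows, each a list of 7 numbers: the shift along the tool's x, y, z normalised to -1 to 1, where 1 is 0.3 m, then the turn, a rotation vector about the tool's x, y, z normalised to -1 to 1, where 1 is pi rad, then the opening, from 0 (shut) to 1 (fully open). In form: [[tx, ty, tz, wx, wy, wz, grip], ...]. A call has 1 to 10 rows; each row is the pose to reach, as a shift and turn from the pose commanded when the call began, along the tool's axes at that moment, turning the shorter way round; what a row does not reach only later rows make up. A row lasts 1/12 s, in which the tool goes at most 41.7 mm and 7.16 degrees, less where a joint would pass 70% of its speed; a pose out of reach is approached as far as the arm can. A call with a number of a shift or a turn outside -1 to 1 is refused whole. A call with a gripper value outside its range is refused whole. The fingers move at their own pace and stop on an object; the grip force is fixed at half the most. Time passes only in rows, so rows that repeat a pose let the fingers close. It gives the time, the measured TCP pose, the force, the opening and the grip force at its end, in the units of the state.
- bot.read_state(): the state, without advancing time (a new reading comes with each control period).
- viewer.capture(name): name is "scene" or "top" or "wrist"; returns a dict with "image" (400x640x3 uint8, blue, green, red), "K" (3x3 intrinsics, pixels), "eye" and "orientation" of the camera in the world. Camera axes: x right, y up, looking along -z (the intrinsics and any distortion apply to the point x, -y, -z); pixel columns grow to the right and rows downward; lengths in m; the calibration is good to about 2 mm. The wrist camera is an equidistant fisheye: a pixel r from the principal point sees the ray r / f radians off the axis. A picture is of the moment at which its call begins. There is no depth.
- workorder.hand_in(): hands the job in; it is judged then, once.
Trained networks look in the newest picture that a camera, given by its name, has taken for a name from the list of things; names that differ only in an ending like _2 or _b are one class to them, and where a whole thing is asked for, a point or a joint stands for the part that bears it (a point fixed in the world has none). Each returns a list of dicts, best first, with "conf" (0 to 1); they miss things now and then, are a little off and sometimes report something else, mostly with a low value. They report only what shows in the picture. A call takes as long as a camera call.
- nets.find_in(camera, thing): "location" ([column, row] in pixels, amid what is visible of it).
The state is a dict: "time_s": time; "joint_positions": joint angles; "qvel": joint speeds; "tau": joint torques, N m; "position": TCP position; "tcp_rot": TCP orientation; "force": force on the tool from outside, world axes, zero at the start; "moment": the same for the moment, N m; "opening": opening from 0.0 (shut) to 1.0 (fully open); "grasp_force": force on a finger pad.
Only numpy, scipy, OpenCV 4.12 (cv2) and the standard library are available. Lean on these libraries where they do the work, as an engineer would, in place of code of your own. Each camera call takes 0.05 s, during which the arm holds its last target. There are 200 camera calls.

## Working session

There is one attempt and no reset: what is moved stays moved. The work goes in short steps, Python scripts to look and compute and a tool call to move; the robot and the scene stay as the last step left them, time stands still between calls to the robot, and variables do not carry over. Pictures are saved under pics/ and viewed, at most 10 in all, crops included, and the job is handed in when it is done.

Besides the shell and the picture viewer there is one more tool, called after ">>>" in YAML: its name, and indented under it one key for each argument. move_arm: Moves the arm, as the interface text tells. Its arguments: {"type":"object","properties":{"increments":{"type":"array"}},"required":["increments"]}

```bash
mkdir -p pics
cat > h.py <<'E'
import numpy as np, cv2
from rig import bot, viewer, workorder, nets
def cap(n,fn=None):
    c=viewer.capture(n)
    if fn: cv2.imwrite('pics/'+fn,c['image'])
    return c
def ray(c,px,fish=False):
    K=c['K'];x=(px[0]-K[0,2])/K[0,0];y=(px[1]-K[1,2])/K[1,1]
    if fish:
        r=np.hypot(x,y);s=np.sin(r)/max(r,1e-9);v=np.array([x*s,-y*s,-np.cos(r)])
    else: v=np.array([x,-y,-1.])
    v=np.array(c['orientation'])@v
    return np.array(c['eye']),v/np.linalg.norm(v)
def atz(c,px,z,fish=False):
    e,v=ray(c,px,fish);return e+v*(z-e[2])/v[2]
def proj(c,P,fish=False):
    q=np.array(c['orientation']).T@(np.array(P)-np.array(c['eye']));x,y,z=q[0],-q[1],-q[2];K=c['K']
    if fish:
        r=np.hypot(x,y);t=np.arctan2(r,z);x,y=x/r*t,y/r*t
    else: x,y=x/z,y/z
    return np.array([K[0,0]*x+K[0,2],K[1,1]*y+K[1,2]])
def tri(obs):
    A=np.zeros((3,3));b=np.zeros(3)
    for e,v in obs:
        M=np.eye(3)-np.outer(v,v);A+=M;b+=M@e
    return np.linalg.solve(A,b)
E
python3 - <<'E'
from h import *
np.set_printoptions(precision=3,suppress=True)
for n in ['scene','top']:
    c=cap(n,n+'0.png');print(n,c['eye'],c['K'].tolist())
    for t in ['rack_centre','cap_a','cap_a_hinge','pump_rod','pin','mark_tip','pump']:
        print(t,[(np.round(d['location']).tolist(),round(d['conf'],2)) for d in nets.find_in(n,t)][:5])
E
```

```text
scene [-0.023  0.763  0.537] [[416.68678769136517, 0.0, 320.1539914147686], [0.0, 416.68678769136517, 202.02527892477514], [0.0, 0.0, 1.0]]
rack_centre [([376.0, 226.0], 0.98)]
cap_a [([346.0, 189.0], 0.58), ([391.0, 170.0], 0.57), ([382.0, 180.0], 0.4), ([351.0, 208.0], 0.21)]
cap_a_hinge [([393.0, 189.0], 0.7)]
pump_rod [([367.0, 178.0], 0.58)]
pin [([363.0, 176.0], 0.4)]
mark_tip [([366.0, 198.0], 0.67)]
pump [([366.0, 196.0], 0.57), ([397.0, 190.0], 0.45), ([266.0, 306.0], 0.43)]
top [ 0.401 -0.002  1.416] [[504.2485282082712, 0.0, 326.32765632703934], [0.0, 504.2485282082712, 198.84315366250397], [0.0, 0.0, 1.0]]
rack_centre [([394.0, 221.0], 0.87)]
cap_a [([418.0, 215.0], 0.55), ([365.0, 203.0], 0.47)]
cap_a_hinge [([439.0, 218.0], 0.72), ([215.0, 240.0], 0.46)]
pump_rod [([393.0, 214.0], 0.42), ([432.0, 182.0], 0.29)]
pin [([393.0, 210.0], 0.58)]
mark_tip []
pump [([391.0, 212.0], 0.77), ([373.0, 254.0], 0.37)]
```

Run:
```python
import cv2,numpy as np
a=cv2.imread('pics/scene0.png')[130:260,290:470];b=cv2.imread('pics/top0.png')[150:290,310:490]
a=cv2.resize(a,(797,575),interpolation=cv2.INTER_CUBIC);b=cv2.resize(b,(720,560),interpolation=cv2.INTER_CUBIC)
cv2.imwrite('pics/a.png',a);cv2.imwrite('pics/b.png',b)
```

```text
(no output)
```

View pics/a.png

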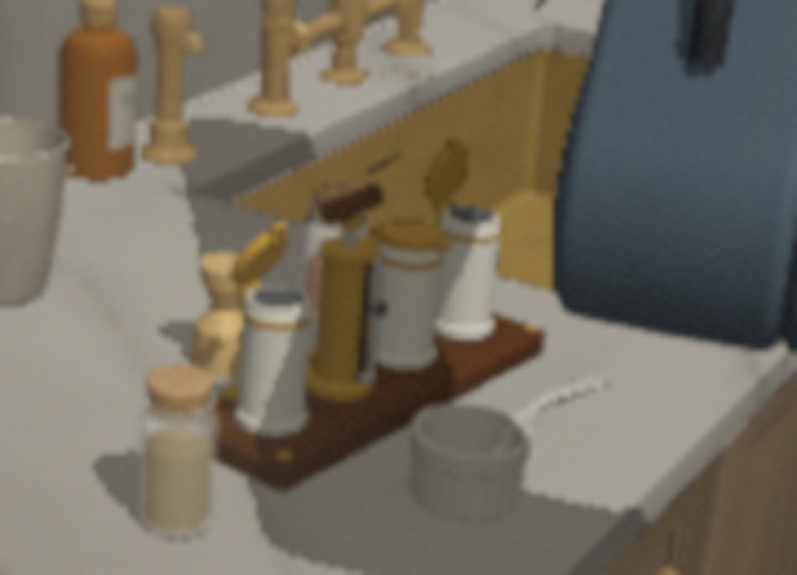

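View pics/b.png

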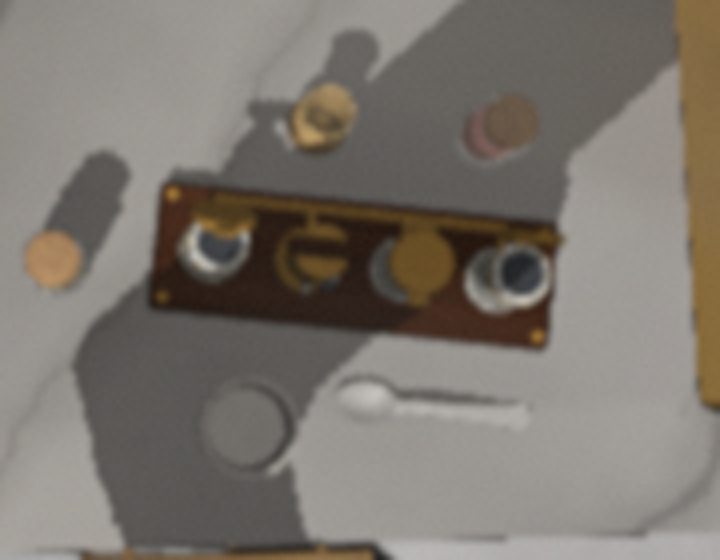

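The pictures show, from left to right: an open canister (scene crop 275,330), the pump with its T handle (350,200), a shut canister (410,290) and another open canister (470,270). In the top crop the base corners are at about (163,184), (557,226), (546,350) and (150,308).

Run:
```python
from h import *
np.set_printoptions(precision=4,suppress=True)
c=cap('top')
P=[atz(c,(310+u/4,150+v/4),.02) for u,v in [(163,184),(557,226),(546,350),(150,308)]]
ctr=np.mean(P,0);yv=(P[0]-P[1]+P[3]-P[2]);print(ctr,np.linalg.norm(yv)/2)
yaw=np.degrees(np.arctan2(-yv[0],yv[1]));print('yaw',yaw)
a=np.radians(yaw);R=np.array([[np.cos(a),-np.sin(a),0],[np.sin(a),np.cos(a),0],[0,0,1]])
# handle in top crop ~ (319,264)
print('handle top',atz(c,(310+319/4,150+264/4),.149))
for s in (99,33,-33,-99):
    p=ctr+R@[0,s/1e3,0];print(s,p, 'hinge',p+R@[.022,0,.08],proj(c,p+R@[0,0,.08]))
s=cap('scene')
print('scene handle proj',proj(s,ctr+R@[0,.033,.122]),'crop meas',290+350/4.43,130+203/4.43)
st=bot.read_state();print(st['position'],st['tcp_rot'],st['force'],st['opening'])
```

```text
[ 0.4789 -0.1909  0.02  ] 0.27417958640128876
yaw -7.780269160046653
handle top [ 0.4741 -0.1518  0.149 ]
99 [ 0.4923 -0.0928  0.02  ] hinge [ 0.5141 -0.0958  0.1   ] [364.7189 210.8645]
33 [ 0.4833 -0.1582  0.02  ] hinge [ 0.5051 -0.1612  0.1   ] [389.8828 213.538 ]
-33 [ 0.4744 -0.2236  0.02  ] hinge [ 0.4962 -0.2266  0.1   ] [415.0956 216.2167]
-99 [ 0.4655 -0.289   0.02  ] hinge [ 0.4872 -0.292   0.1   ] [440.3576 218.9006]
scene handle proj [368.6905 176.7108] crop meas 369.00677200902936 175.82392776523702
[ 0.2317 -0.5804  0.2336] [[ 0.9287  0.3708 -0.    ]
 [ 0.3708 -0.9287 -0.    ]
 [-0.      0.     -1.    ]] [0.7509 0.1615 0.1821] 0.9992975131479436
```

View pics/top0.png

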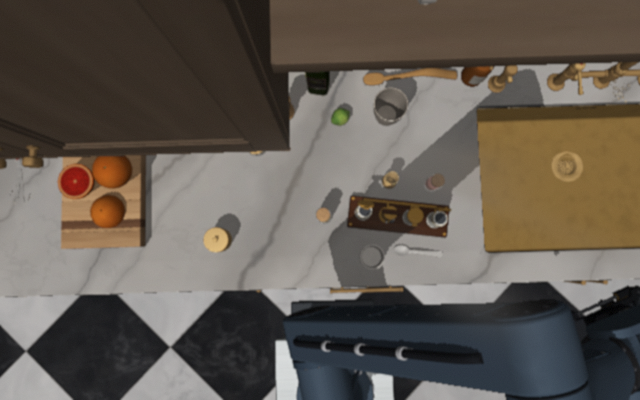

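Run:
```python
from h import *
np.set_printoptions(precision=4,suppress=True)
st=bot.read_state();R=np.array(st['tcp_rot']);p=np.array(st['position'])
print('shift to behind right cap, z keep:',R.T@(np.array([.5368,-.2988,.25])-p)/.3)
print(st['time_s'])
```

```text
shift to behind right cap, z keep: [ 1.2924 -0.4948 -0.0548]
0.9
```

The full top view shows the rack with open floor around it: ramekin (372,256), spoon (418,250), jigger (390,178) and jar (434,181). Above the rack the way is free.

>>> move_arm:
  increments:
    - [0.65,-0.25,-0.06,0,0,-0.17,0]
    - [0.65,-0.25,-0.06,0,0,-0.17,0]
    - [0.65,-0.25,-0.06,0,0,-0.17,0]
    - [0.65,-0.25,-0.06,0,0,-0.17,0]
    - [0.65,-0.25,-0.06,0,0,-0.17,0]
    - [0.65,-0.25,-0.06,0,0,-0.17,0]
    - [0.65,-0.25,-0.06,0,0,-0.17,0]
    - [0.65,-0.25,-0.06,0,0,-0.17,0]

```text
time_s: 1.57
position: [0.3851, -0.4387, 0.2517]
tcp_rot: [[0.61, 0.792, -0.0], [0.792, -0.61, -0.001], [-0.001, 0.0, -1.0]]
force: [0.4, 0.3, 0.1]
opening: 0.473
grasp_force: 0.0
```

```bash
cat > tgt.py <<'E'
from h import *
import sys
np.set_printoptions(precision=4,suppress=True)
from scipy.spatial.transform import Rotation as Ro
ctr=np.array([.4789,-.1909,.02]);a=np.radians(-7.78)
RK=np.array([[np.cos(a),-np.sin(a),0],[np.sin(a),np.cos(a),0],[0,0,1]])
RT=np.column_stack([RK[:,1],RK[:,0],[0,0,-1]])
def to(P):
    st=bot.read_state();R=np.array(st['tcp_rot']);p=np.array(st['position'])
    print('t',st['time_s'],'pos',p,'F',np.round(st['force'],1),'shift',R.T@(np.array(P)-p)/.3,'rot',Ro.from_matrix(R.T@RT).as_rotvec()/np.pi)
E
python3 - <<'E'
from tgt import *
to([.5368,-.2988,.25])
E
```

```text
t 1.5667 pos [ 0.3851 -0.4387  0.2517] F [0.4 0.3 0.1] shift [0.6782 0.1162 0.005 ] rot [ 0.      0.0003 -0.1657]
```

>>> move_arm:
  increments:
    - [0.68,0.116,0,0,0,-0.166,0]
    - [0.68,0.116,0,0,0,-0.166,0]
    - [0.68,0.116,0,0,0,-0.166,0]
    - [0.68,0.116,0,0,0,-0.166,0]
    - [0.68,0.116,0,0,0,-0.166,0]
    - [0.68,0.116,0,0,0,-0.166,0]
    - [0.68,0.116,0,0,0,-0.166,0]
    - [0.68,0.116,0,0,0,-0.166,0]

```text
time_s: 2.23
position: [0.5362, -0.2998, 0.2512]
tcp_rot: [[0.137, 0.991, -0.001], [0.991, -0.137, -0.001], [-0.001, -0.001, -1.0]]
force: [0.3, 0.4, -0.8]
opening: 0.01
grasp_force: 0.0
```

Run:
```python
from tgt import *
to([.5368,-.2988,.14])
c=cap('wrist','w1.png')
for s in (99,33,-33,-99):
    print(s,'rim',proj(c,ctr+RK@[0,s/1e3,.08],True),'hinge',proj(c,ctr+RK@[.022,s/1e3,.08],True), 'bar',proj(c,ctr+RK@[0,s/1e3,.122],True))
cv2.imwrite('pics/w1z.png',cv2.resize(c['image'],(800,500)))
for t in ['cap_a','cap_a_hinge','pump_rod','pump']:
    print(t,[(np.round(d['location']).tolist(),round(d['conf'],2)) for d in nets.find_in('wrist',t)][:5])
```

```text
t 2.2333 pos [ 0.5362 -0.2998  0.2512] F [ 0.3  0.4 -0.8] shift [0.0037 0.0018 0.3705] rot [-0.0003  0.0002 -0.0004]
99 rim [244.9028   2.0592] hinge [266.4086   0.2993] bar [234.7397 -14.5408]
33 rim [243.1831  62.3927] hinge [265.1882  61.0312] bar [231.9331  53.092 ]
-33 rim [243.4915 128.0127] hinge [265.4227 127.2533] bar [232.113 128.512]
-99 rim [245.9424 193.5528] hinge [267.1967 193.4336] bar [235.5517 203.7928]
cap_a [([265.0, 198.0], 0.79), ([244.0, 129.0], 0.64), ([259.0, 2.0], 0.62)]
cap_a_hinge [([257.0, 188.0], 0.72), ([170.0, 58.0], 0.17)]
pump_rod [([239.0, 50.0], 0.79)]
pump [([245.0, 65.0], 0.59), ([231.0, 55.0], 0.58)]
```

View pics/w1z.png

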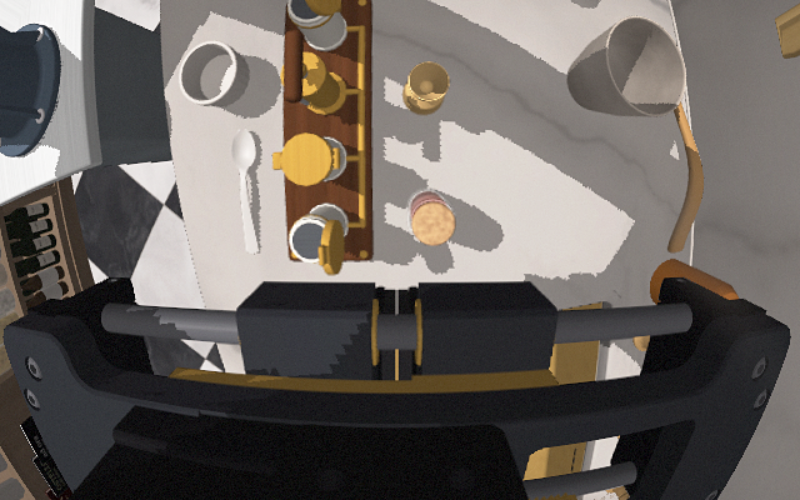

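The wrist view, in 800x500 pixels, shows the right cap standing upright at (331,247), the shut cap at (305,158), the bar at (292,63) and the left canister at (312,10). This matches my rack model to within about 3 mm.

>>> move_arm:
  increments:
    - [0.004,0,0.13,0,0,0,0]
    - [0.004,0,0.26,0,0,0,0]
    - [0.004,0,0.367,0,0,0,0]
    - [0.004,0,0.367,0,0,0,0]
    - [0.004,-0.03,0.367,0,0,0,0]
    - [0.004,-0.06,0.367,0,0,0,0]
    - [0.004,-0.09,0.367,0,0,0,0]
    - [0.004,-0.12,0.367,0,0,0,0]
    - [0.004,-0.15,0.367,0,0,0,0]
    - [0.004,-0.15,0.367,0,0,0,0]

```text
time_s: 3.32
position: [0.4909, -0.2906, 0.1427]
tcp_rot: [[0.136, 0.991, -0.0], [0.991, -0.136, -0.0], [-0.0, -0.0, -1.0]]
force: [0.1, 0.7, 0.7]
opening: 0.009
grasp_force: 0.0
```

>>> move_arm:
  increments:
    - [0,-0.033,0.02,0,0,0,0]
    - [0,-0.065,0.04,0,0,0,0]
    - [0,-0.09,0.06,0,0,0,0]
    - [0,-0.107,0.077,0,0,0,0]
    - [0,-0.107,0.084,0,0,0,0]
    - [0,-0.107,0.087,0,0,0,0]
    - [0,-0.107,0.087,0,0,0,0]

```text
time_s: 3.9
position: [0.4603, -0.2865, 0.1179]
tcp_rot: [[0.134, 0.991, -0.001], [0.991, -0.134, -0.0], [-0.0, -0.001, -1.0]]
force: [-5.6, 2.2, 20.1]
opening: 0.004
grasp_force: 9.9
```

>>> move_arm:
  increments:
    - [0,0,-0.14,0,0,0,0]
    - [0,0,-0.28,0,0,0,0]
    - [0,0,-0.42,0,0,0,0]
    - [0.12,0.05,-0.44,0,0,0,0]
    - [0.25,0.1,-0.44,0,0,0,0]
    - [0.38,0.15,-0.44,0,0,0,0]
    - [0.51,0.2,-0.44,0,0,0,0]
    - [0.64,0.26,-0.44,0,0,0,0]
    - [0.66,0.26,-0.44,0,0,0,0]
    - [0.66,0.26,-0.44,0,0,0,0]

```text
time_s: 4.73
position: [0.5655, -0.0981, 0.247]
tcp_rot: [[0.13, 0.992, -0.0], [0.992, -0.13, 0.0], [0.0, -0.0, -1.0]]
force: [-0.0, 0.2, -0.8]
opening: 0.007
grasp_force: 0.0
```

Run:
```python
from tgt import *
to([.5636,-.1026,.141])
c=cap('wrist','w2.png')
for s in (99,33,-33,-99):
    print(s,'rim',proj(c,ctr+RK@[0,s/1e3,.08],True),'capctr',proj(c,ctr+RK@[0,s/1e3,.087],True), 'bar',proj(c,ctr+RK@[0,s/1e3,.129],True))
cv2.imwrite('pics/w2z.png',cv2.resize(c['image'],(800,500)))
for t in ['cap_a','cap_a_hinge','pump_rod']:
    print(t,[(np.round(d['location']).tolist(),round(d['conf'],2)) for d in nets.find_in('wrist',t)][:5])
```

```text
t 4.7333 pos [ 0.5655 -0.0981  0.247 ] F [-0.   0.2 -0.8] shift [-0.0157 -0.0043  0.3535] rot [-0.0001 -0.0001  0.0017]
99 rim [243.5199 199.6991] capctr [241.9147 201.3604] bar [230.6757 213.0749]
33 rim [247.5291 259.7933] capctr [246.1649 262.5384] bar [236.8451 281.4411]
-33 rim [252.4097 310.991 ] capctr [251.3054 314.3441] bar [243.9611 336.8464]
-99 rim [257.4543 352.9636] capctr [256.5796 356.5479] bar [250.8982 380.0577]
cap_a [([255.0, 202.0], 0.94), ([278.0, 174.0], 0.52)]
cap_a_hinge [([235.0, 96.0], 0.57)]
pump_rod [([234.0, 95.0], 0.35)]
```

View pics/w2z.png

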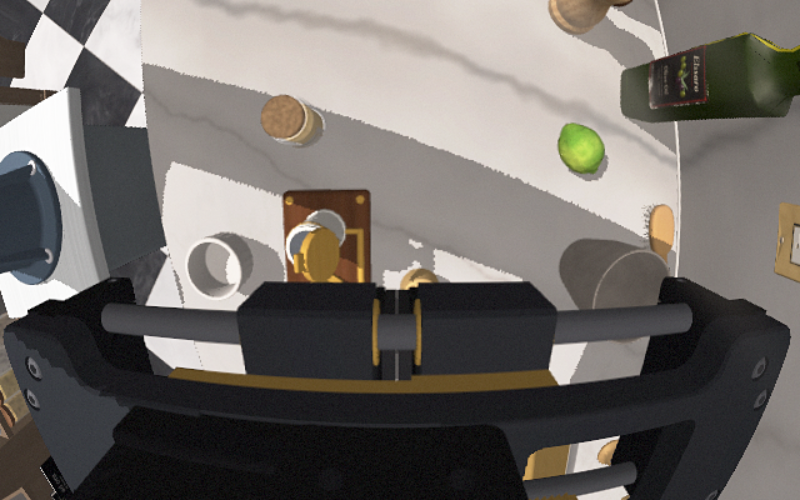

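The left cap stands half open at (320,252) in this picture, with the jigger behind it at (420,280), which is lower than the fingertips. I'll use the same sweep.

>>> move_arm:
  increments:
    - [-0.012,0,0.13,0,0,0,0]
    - [-0.012,0,0.26,0,0,0,0]
    - [-0.012,0,0.353,0,0,0,0]
    - [-0.012,0,0.353,0,0,0,0]
    - [-0.012,-0.04,0.353,0,0,0,0]
    - [-0.012,-0.07,0.353,0,0,0,0]
    - [-0.012,-0.1,0.353,0,0,0,0]
    - [-0.012,-0.13,0.353,0,0,0,0]
    - [-0.012,-0.154,0.353,0,0,0,0]
    - [-0.012,-0.154,0.353,0,0,0,0]

```text
time_s: 5.77
position: [0.5168, -0.0979, 0.1422]
tcp_rot: [[0.135, 0.991, -0.001], [0.991, -0.135, 0.0], [0.0, -0.001, -1.0]]
force: [0.4, 0.5, 0.8]
opening: 0.007
grasp_force: 0.0
```

>>> move_arm:
  increments:
    - [0,-0.033,0.02,0,0,0,0]
    - [0,-0.065,0.04,0,0,0,0]
    - [0,-0.09,0.06,0,0,0,0]
    - [0,-0.107,0.075,0,0,0,0]
    - [0,-0.107,0.08,0,0,0,0]
    - [0,-0.107,0.086,0,0,0,0]
    - [0,-0.107,0.086,0,0,0,0]

```text
time_s: 6.35
position: [0.4858, -0.0937, 0.1179]
tcp_rot: [[0.134, 0.991, -0.002], [0.991, -0.134, 0.0], [-0.0, -0.002, -1.0]]
force: [-6.3, 0.9, 19.7]
opening: 0.006
grasp_force: 9.9
```

>>> move_arm:
  increments:
    - [0,0,-0.14,0,0,0,0]
    - [0,0,-0.28,0,0,0,0]
    - [0,0,-0.42,0,0,0,0]
    - [-0.12,0.02,-0.45,0,0,0,0.5]
    - [-0.25,0.02,-0.45,0,0,0,0.5]
    - [-0.38,0.02,-0.45,0,0,0,0.5]
    - [-0.5,0.02,-0.45,0,0,0,0.5]
    - [-0.55,0.02,-0.45,0,0,0,0.5]
    - [-0.55,0.02,-0.45,0,0,0,0.5]

```text
time_s: 7.1
position: [0.4708, -0.2621, 0.251]
tcp_rot: [[0.139, 0.99, 0.002], [0.99, -0.139, -0.002], [-0.002, 0.002, -1.0]]
force: [0.0, 0.1, -0.7]
opening: 0.371
grasp_force: 0.0
```

Run:
```python
from tgt import *
to(ctr+RK@[0,.033,.18])
c=cap('wrist','w3.png');s=cap('scene');
for q in (99,33,-33,-99):
    print(q,'capctr',proj(c,ctr+RK@[0,q/1e3,.087],True), 'bar',proj(c,ctr+RK@[0,q/1e3,.129],True))
print('scene pin',proj(s,ctr+RK@[-.0225,.033,.012]),proj(s,ctr+RK@[-.0225,.033,.062]))
w=cv2.resize(c['image'][60:310,130:350],(500,568));z=cv2.resize(s['image'][150:240,320:420],None,fx=3,fy=5.5,interpolation=cv2.INTER_CUBIC)
o=np.zeros((568,800,3),np.uint8);o[:,:500]=w;o[:495,500:]=z
cv2.imwrite('pics/w3z.png',o)
for n in('wrist','scene'):
  for t in ['cap_a','pump_rod','pin','mark_tip']:
    print(n,t,[(np.round(d['location'],1).tolist(),round(d['conf'],2)) for d in nets.find_in(n,t)][:5])
```

```text
t 7.1 pos [ 0.4708 -0.2621  0.251 ] F [ 0.   0.1 -0.7] shift [ 0.3493 -0.0071  0.1692] rot [ 0.0006  0.0006 -0.0013]
99 capctr [313.6056  21.35  ] bar [313.2131   5.5077]
33 capctr [313.8307  86.9182] bar [313.445   80.4895]
-33 capctr [314.1578 156.1481] bar [313.8316 161.1324]
-99 capctr [314.5537 222.5274] bar [314.3206 237.351 ]
scene pin [372.3489 216.3529] [373.7154 199.7293]
wrist cap_a [([316.6, 218.3], 0.96), ([314.8, 22.7], 0.96), ([314.7, 156.4], 0.81)]
wrist pump_rod [([316.6, 79.3], 0.77)]
wrist pin []
wrist mark_tip []
scene cap_a [([353.1, 196.7], 0.63), ([397.6, 174.8], 0.47), ([382.6, 182.9], 0.44)]
scene pump_rod [([365.7, 177.6], 0.45)]
scene pin [([365.9, 177.2], 0.5)]
scene mark_tip []
```

View pics/w3z.png

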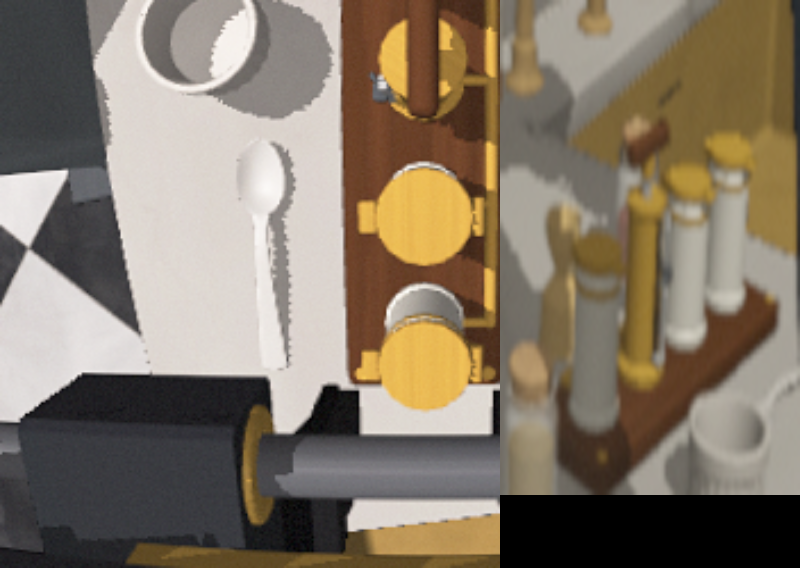

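All three caps are now flat shut. In the wrist view the bar sits about 2 mm further in +x than my model. Next I'll take a closer look from the front to get the pin and marker heights.

Run:
```python
from tgt import *
c=cap('wrist');st=bot.read_state()
R=np.array(st['tcp_rot']);print('eye in tool',R.T@(np.array(c['eye'])-st['position']),c['K'][0,0],'axis',R.T@np.array(c['orientation'])@[0,0,-1])
off=RT@(R.T@(np.array(c['eye'])-st['position']))
P=ctr+RK@[-.12,.02,0]-off;P[2]=.2;print(P);to(P)
```

```text
eye in tool [ 0.0672  0.0004 -0.1501] 309.70691628693146 axis [-0.2449  0.0008  0.9695]
[ 0.3532 -0.2214  0.2   ]
t 7.65 pos [ 0.4707 -0.2575  0.2507] F [-0.   0.7 -0.4] shift [ 0.0668 -0.4044  0.1691] rot [ 0.     -0.      0.0005]
```

>>> move_arm:
  increments:
    - [0.067,-0.1,0,0,0,0,0.5]
    - [0.067,-0.2,0,-0.03,0,0,0.5]
    - [0.067,-0.303,0,-0.06,0,0,0.5]
    - [0.067,-0.303,0.05,-0.1,0,0,0.5]
    - [0.067,-0.303,0.12,-0.14,0,0,0.5]
    - [0.067,-0.303,0.2,-0.18,0,0,0.5]
    - [0.067,-0.303,0.3,-0.22,0,0,0.5]
    - [0.067,-0.303,0.335,-0.25,0,0,0.5]
    - [0.067,-0.303,0.335,-0.25,0,0,0.5]

```text
time_s: 8.4
position: [0.3957, -0.2132, 0.1825]
tcp_rot: [[0.08, 0.848, 0.523], [0.995, -0.099, 0.008], [0.059, 0.52, -0.852]]
force: [-0.2, -0.3, -0.7]
opening: 0.5
grasp_force: 0.0
```

```bash
cat > look.py <<'E'
from tgt import *
import sys
def look(fn,z=None):
    st=bot.read_state();print(st['position'],np.round(st['joint_positions'],1),st['time_s'])
    c=cap('wrist',fn)
    out={}
    for t in ['pin','mark_tip','pump','pump_rod']:
        d=nets.find_in('wrist',t);print(t,[(np.round(q['location'],1).tolist(),round(q['conf'],2)) for q in d][:3])
    for n,P in [('pin',[-.0225,.033,.012]),('+30',[-.0225,.033,.042]),('+60',[-.0225,.033,.072])]:
        print(n,proj(c,ctr+RK@P,True))
    np.save('pics/'+fn[:-4]+'.npy',{k:np.array(c[k]) for k in('K','eye','orientation')},allow_pickle=True)
    return c
E
python3 - <<'E'
from look import *
c=look('w4.png')
p=proj(c,ctr+RK@[-.0225,.033,.042],True).astype(int);print(p)
u,v=max(p[0]-60,0),max(p[1]-50,0);print(u,v)
cv2.imwrite('pics/w4z.png',cv2.resize(c['image'][v:v+100,u:u+120],None,fx=6,fy=6,interpolation=cv2.INTER_CUBIC))
E
```

```text
[ 0.3957 -0.2132  0.1825] [ -61.8   19.8  129.    63.1   31.4 -111.6] 8.4
pin [([378.8, 139.2], 0.82), ([333.2, 72.5], 0.27), ([404.1, 146.8], 0.26)]
mark_tip [([314.9, 147.2], 0.47)]
pump [([348.9, 138.5], 0.87), ([341.1, 286.2], 0.36), ([379.4, 138.4], 0.28)]
pump_rod [([381.1, 136.9], 0.92), ([287.6, 5.5], 0.35)]
pin [288.6076 139.4781]
+30 [302.9408 138.5776]
+60 [320.1554 137.6192]
[302 138]
242 88
```

View pics/w4z.png

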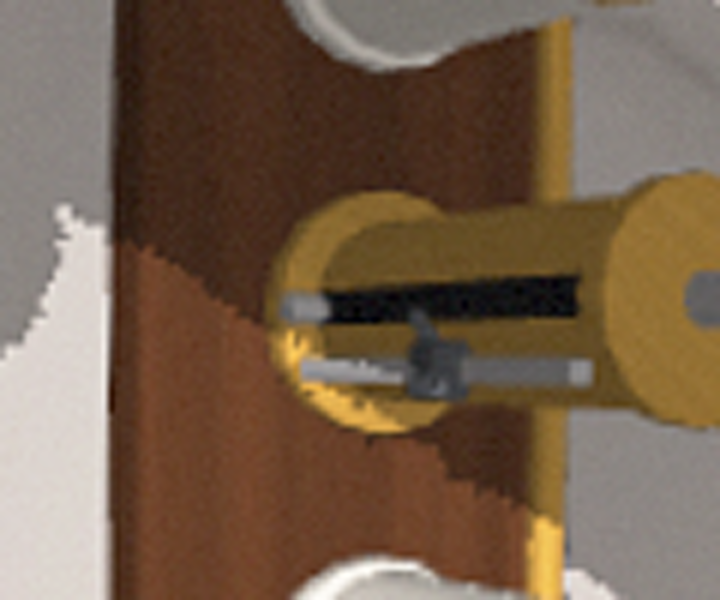

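The pin's front end is at crop (287,304), which is px (289.8,138.7). The marker tip is at crop (417,312), which is px (311.5,140). A second view will let me triangulate.

>>> move_arm:
  increments:
    - [0,0.1,0,0,0,0,0.5]
    - [0,0.2,0,0,0,0,0.5]
    - [0,0.25,0,0,0,0,0.5]
    - [0,0.25,0,0,0,0,0.5]
    - [0,0.25,0,0,0,0,0.5]

```text
time_s: 9.07
position: [0.4601, -0.2202, 0.2226]
tcp_rot: [[0.077, 0.849, 0.522], [0.995, -0.096, 0.008], [0.057, 0.519, -0.853]]
force: [-0.6, 0.2, -0.4]
opening: 0.5
grasp_force: 0.0
```

Run:
```python
from look import *
c=look('w5.png')
c1=np.load('pics/w4.npy',allow_pickle=True).item()
p=proj(c,ctr+RK@[-.0225,.033,.042],True).astype(int)
u,v=max(p[0]-60,0),max(p[1]-50,0);print('crop',u,v)
cv2.imwrite('pics/w5z.png',cv2.resize(c['image'][v:v+100,u:u+120],None,fx=6,fy=6,interpolation=cv2.INTER_CUBIC))
# single-view: pixel of marker tip at given x-plane
e,d=ray(c1,(311.5,140),True);n=RK[:,0]
for x in(-.024,-.0225,-.02,-.018): 
    q=e+d*((ctr+n*x-e)@n)/(d@n);print(x,RK.T@(q-ctr))
e,d=ray(c1,(289.8,138.7),True);q=e+d*((ctr-n*.0225-e)@n)/(d@n);print('pin',RK.T@(q-ctr))
```

```text
[ 0.4601 -0.2202  0.2226] [-53.1  17.2 119.1  49.1  34.  -87. ] 9.0667
pin [([276.5, 136.5], 0.7)]
mark_tip [([235.6, 148.7], 0.4)]
pump [([264.0, 137.6], 0.98), ([153.1, 193.8], 0.62), ([276.3, 283.2], 0.31)]
pump_rod [([279.9, 137.2], 0.71)]
pin [216.7716 141.696 ]
+30 [223.6966 140.7208]
+60 [232.1031 139.5713]
crop 163 90
-0.024 [-0.024   0.0312  0.0602]
-0.0225 [-0.0225  0.0313  0.0577]
-0.02 [-0.02    0.0315  0.0534]
-0.018 [-0.018   0.0316  0.05  ]
pin [-0.0225  0.0337  0.0147]
```

View pics/w5z.png

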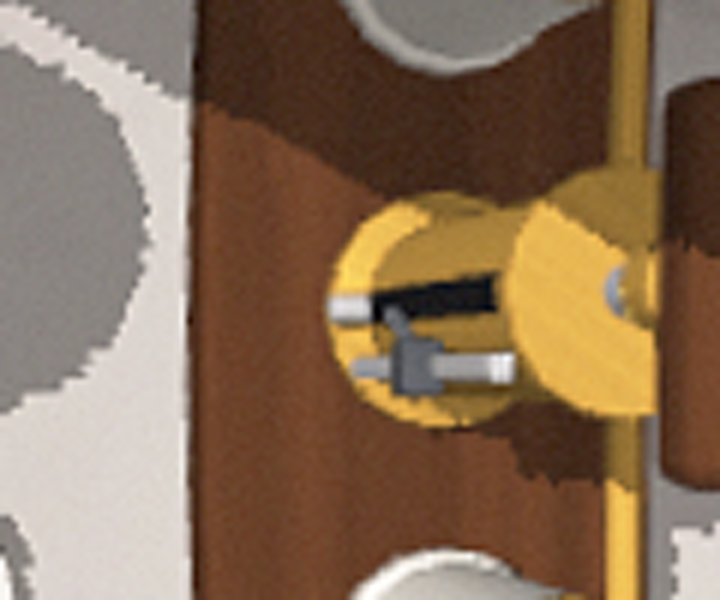

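The pin's end is at crop (331,307), px (218.2,141.2). The tip is at crop (390,310), px (228.0,141.7).

Run:
```python
from look import *
L=[np.load(f'pics/w{i}.npy',allow_pickle=True).item() for i in(4,5)]
for n,a,b in[('pin',(289.8,138.7),(218.2,141.2)),('tip',(311.5,140),(228.0,141.7))]:
    print(n,RK.T@(tri([ray(L[0],a,True),ray(L[1],b,True)])-ctr))
for x in(-.0225,-.02,-.018): 
  for k,c,px in((4,L[0],(311.5,140)),(5,L[1],(228.,141.7))):
    e,d=ray(c,px,True);n=RK[:,0];q=e+d*((ctr+n*x-e)@n)/(d@n);print(k,x,RK.T@(q-ctr))
to(ctr+RK@[.002,.034,.18])
```

```text
pin [-0.0208  0.0337  0.0112]
tip [-0.0222  0.0315  0.0572]
4 -0.0225 [-0.0225  0.0313  0.0577]
5 -0.0225 [-0.0225  0.0316  0.0582]
4 -0.02 [-0.02    0.0315  0.0534]
5 -0.02 [-0.02    0.0318  0.0488]
4 -0.018 [-0.018   0.0316  0.05  ]
5 -0.018 [-0.018   0.0321  0.0413]
t 9.3167 pos [ 0.4583 -0.2199  0.2206] F [-0.1  0.2 -0.1] shift [0.21   0.0205 0.1081] rot [ 0.1725 -0.0238  0.0116]
```

Run:
```python
from tgt import *
st=bot.read_state();R=np.array(st['tcp_rot']);p=np.array(st['position'])
h=RK@[.5,.866,0];f=np.radians(50);Z=np.array([0,0,1.])
z=np.sin(f)*h-np.cos(f)*Z;x=np.cos(f)*h+np.sin(f)*Z;T=np.column_stack([x,np.cross(z,x),z])
q=ctr+RK@[-.0225,.033,0]-.16*h;q[2]=.12
print(q,'shift',R.T@(q-p)/.3,'up',R.T@(q+[0,0,.1]-p)/.3,'rot',Ro.from_matrix(R.T@T).as_rotvec()/np.pi)
```

```text
[ 0.3631 -0.2816  0.12  ] shift [-0.2511 -0.4224  0.1193] up [-0.2306 -0.2502 -0.1654] rot [0.0749 0.1961 0.2298]
```

>>> move_arm:
  increments:
    - [-0.1,-0.12,-0.1,0.008,0.02,0.024,0.1]
    - [-0.23,-0.25,-0.165,0.016,0.04,0.05,0.1]
    - [-0.23,-0.25,-0.165,0.026,0.07,0.08,0.1]
    - [-0.23,-0.25,-0.165,0.037,0.1,0.115,0.1]
    - [-0.23,-0.25,-0.165,0.047,0.124,0.145,0.1]
    - [-0.235,-0.3,-0.08,0.056,0.148,0.173,0.1]
    - [-0.24,-0.35,0,0.065,0.172,0.2,0.1]
    - [-0.251,-0.42,0.12,0.075,0.196,0.23,0.1]
    - [-0.251,-0.42,0.12,0.075,0.196,0.23,0.1]
    - [-0.251,-0.42,0.12,0.075,0.196,0.23,0.1]

```text
time_s: 10.15
position: [0.3638, -0.2807, 0.1165]
tcp_rot: [[0.396, 0.79, 0.468], [0.498, -0.613, 0.613], [0.771, -0.009, -0.636]]
force: [-0.2, 0.1, 0.2]
opening: 0.103
grasp_force: 0.0
```

Run:
```python
from look import *
c=look('w6.png');print(c['eye'])
p=proj(c,ctr+RK@[-.0225,.033,.042],True).astype(int)
u,v=max(p[0]-60,0),max(p[1]-50,0);print('crop',u,v)
cv2.imwrite('pics/w6z.png',cv2.resize(c['image'][v:v+100,u:u+120],None,fx=6,fy=6,interpolation=cv2.INTER_CUBIC))
```

```text
[ 0.3638 -0.2807  0.1165] [-76.4  43.6 106.6  39.1  72.  -65.3] 10.15
pin [([338.1, 61.3], 0.77), ([223.7, 175.5], 0.23)]
mark_tip [([434.0, 194.9], 0.24)]
pump [([340.4, 106.5], 0.81), ([255.3, 75.8], 0.53)]
pump_rod [([342.3, 60.5], 0.6)]
pin [317.3627 155.5309]
+30 [317.1126 134.0807]
+60 [316.8249 109.7153]
[ 0.3199 -0.3398  0.2631]
crop 257 84
```

View pics/w6z.png

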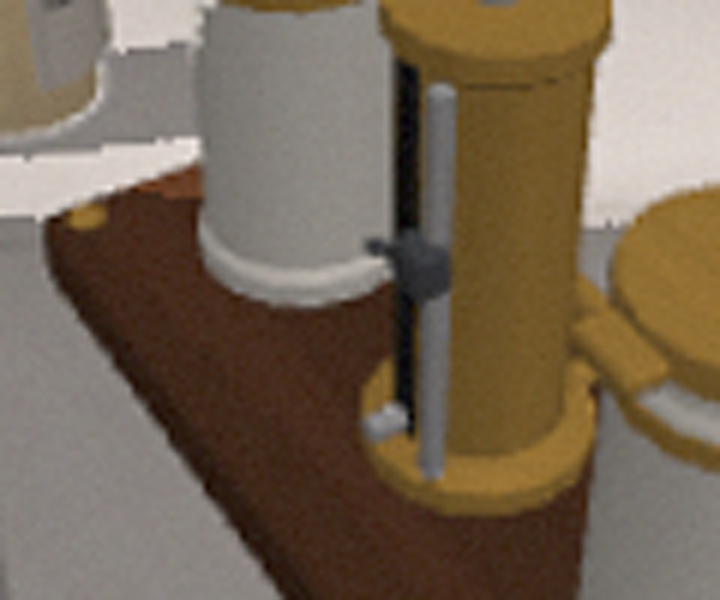

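In this clear side view the pin's end is at crop (373,428), px (319.2,155.3), and the marker tip is at crop (367,245), px (318.2,124.8).

Run:
```python
from look import *
L=[np.load(f'pics/w{i}.npy',allow_pickle=True).item() for i in(4,5,6)]
for n,a in[('pin',[(289.8,138.7),(218.2,141.2),(319.2,155.3)]),('tip',[(311.5,140),(228.0,141.7),(318.2,124.8)])]:
    o=[ray(c,q,True) for c,q in zip(L,a)]
    P=tri(o);print(n,RK.T@(P-ctr),[np.round(proj(c,P,True)-q,1).tolist() for c,q in zip(L,a)])
    print('  0,2',RK.T@(tri([o[0],o[2]])-ctr),'1,2',RK.T@(tri(o[1:])-ctr))
# return pose: above pump, tool down
st=bot.read_state();R=np.array(st['tcp_rot']);p=np.array(st['position'])
P=ctr+RK@[.002,.034,.0];P[2]=.25
print('rot',Ro.from_matrix(R.T@RT).as_rotvec()/np.pi,'via',R.T@(np.array([p[0],p[1],.25])-p)/.3,'P',R.T@(P-p)/.3,P)
```

```text
pin [-0.0203  0.0337  0.0104] [[0.1, 0.2], [0.3, -0.1], [-0.3, 0.1]]
  0,2 [-0.0199  0.0339  0.0101] 1,2 [-0.0203  0.0335  0.0107]
tip [-0.0216  0.0315  0.055 ] [[-0.6, -0.2], [0.1, 0.1], [0.4, -0.4]]
  0,2 [-0.0216  0.0314  0.0551] 1,2 [-0.0217  0.0317  0.0545]
rot [ 0.075  -0.2681 -0.1541] via [ 0.3153  0.0044 -0.2685] P [0.6883 0.0646 0.1704] [ 0.4855 -0.1575  0.25  ]
```

>>> move_arm:
  increments:
    - [0.1,0,-0.09,0.007,-0.026,-0.015,0.5]
    - [0.21,0,-0.18,0.014,-0.055,-0.031,0.5]
    - [0.315,0.004,-0.268,0.023,-0.085,-0.048,0.5]
    - [0.39,0.02,-0.18,0.033,-0.12,-0.068,0.5]
    - [0.46,0.03,-0.09,0.043,-0.155,-0.088,0.5]
    - [0.54,0.04,0,0.053,-0.19,-0.108,0.5]
    - [0.62,0.055,0.09,0.063,-0.225,-0.128,0.5]
    - [0.688,0.065,0.17,0.072,-0.255,-0.148,0.5]
    - [0.688,0.065,0.17,0.075,-0.268,-0.154,0.5]
    - [0.688,0.065,0.17,0.075,-0.268,-0.154,0.5]

```text
time_s: 11.23
position: [0.4867, -0.1534, 0.252]
tcp_rot: [[0.126, 0.992, 0.006], [0.992, -0.126, 0.005], [0.006, 0.005, -1.0]]
force: [0.0, -0.9, 0.3]
opening: 0.499
grasp_force: 0.0
```

Run:
```python
from tgt import *
P=ctr+RK@[.002,.0337,0];P[2]=.148;to(P);print(bot.read_state()['opening'])
```

```text
t 11.2333 pos [ 0.4867 -0.1534  0.252 ] F [ 0.  -0.9  0.3] shift [-0.0169 -0.004   0.3466] rot [ 0.0015 -0.0019  0.0029]
0.499308503840308
```

>>> move_arm:
  increments:
    - [-0.016,-0.004,0.1,0.0015,-0.0019,0.0029,0.5]
    - [-0.016,-0.004,0.2,0.0015,-0.0019,0.0029,0.5]
    - [-0.016,-0.004,0.29,0.0015,-0.0019,0.0029,0.5]
    - [-0.016,-0.004,0.33,0.0015,-0.0019,0.0029,0.5]
    - [-0.016,-0.004,0.347,0.0015,-0.0019,0.0029,0.5]
    - [-0.016,-0.004,0.347,0.0015,-0.0019,0.0029,0.5]
    - [-0.016,-0.004,0.347,0.0015,-0.0019,0.0029,0.5]

```text
time_s: 11.82
position: [0.4834, -0.1631, 0.1442]
tcp_rot: [[0.148, 0.989, -0.005], [0.989, -0.148, 0.004], [0.004, -0.006, -1.0]]
force: [-0.2, -1.1, -0.1]
opening: 0.501
grasp_force: 0.0
```

>>> move_arm:
  increments:
    - [0,0,0,0,0,0,0]
    - [0,0,0,0,0,0,0]
    - [0,0,0,0,0,0,0]
    - [0,0,0,0,0,0,0]
    - [0,0,0,0,0,0,0]
    - [0,0,0,0,0,0,0]

```text
time_s: 12.32
position: [0.4841, -0.162, 0.1421]
tcp_rot: [[0.146, 0.989, -0.007], [0.989, -0.146, 0.006], [0.004, -0.008, -1.0]]
force: [-0.7, 1.5, -0.9]
opening: 0.135
grasp_force: 30.2
```

>>> move_arm:
  increments:
    - [0,0,-0.015,0,0,0,0]
    - [0,0,-0.03,0,0,0,0]
    - [0,0,-0.045,0,0,0,0]
    - [0,0,-0.06,0,0,0,0]
    - [0,0,-0.075,0,0,0,0]
    - [0,0,-0.09,0,0,0,0]
    - [0,0,-0.105,0,0,0,0]
    - [0,0,-0.12,0,0,0,0]
    - [0,0,-0.12,0,0,0,0]
    - [0,0,-0.12,0,0,0,0]

```text
time_s: 13.15
position: [0.484, -0.162, 0.1781]
tcp_rot: [[0.146, 0.989, -0.007], [0.989, -0.146, 0.006], [0.005, -0.008, -1.0]]
force: [5.9, 1.1, -8.0]
opening: 0.134
grasp_force: 30.0
```

Run:
```python
from tgt import *
st=bot.read_state();print(st['position'],st['force'],st['opening'],st['grasp_force'])
c=cap('wrist','w7.png')
x=.002
for dz in (0,.0365,.0445): print(dz,proj(c,ctr+RK@[-.0205,.0337,.0104+dz],True))
for n in('wrist','scene'):
  if n=='scene': s=cap('scene','s7.png')
  for t in ['pin','mark_tip','pump_rod']:
    print(n,t,[(np.round(d['location'],1).tolist(),round(d['conf'],2)) for d in nets.find_in(n,t)][:3])
for dz in (0,.0365,.0445): print(dz,proj(s,ctr+RK@[-.0205,.0337,.0104+dz]),proj(s,ctr+RK@[.002,.0337,.122+dz]))
```

```text
[ 0.484  -0.162   0.1781] [ 5.882   1.1271 -7.9532] 0.13446970809664885 29.98969629406929
0 [295.5433 191.8211]
0.0365 [292.4057 200.3848]
0.0445 [291.6068 202.5719]
wrist pin [([313.5, 232.3], 0.71), ([236.3, 220.5], 0.23)]
wrist mark_tip []
wrist pump_rod [([318.4, 231.6], 0.7)]
scene pin [([366.9, 164.4], 0.61)]
scene mark_tip []
scene pump_rod [([368.3, 167.8], 0.46)]
0 [371.5706 216.717 ] [367.9222 176.5723]
0.0365 [372.5515 204.662 ] [368.8817 163.6163]
0.0445 [372.77   201.9768] [369.0955 160.729 ]
```

>>> move_arm:
  increments:
    - [0,0,-0.01,0,0,0,0]
    - [0,0,-0.02,0,0,0,0]
    - [0,0,-0.028,0,0,0,0]
    - [0,0,-0.028,0,0,0,0]
    - [0,0,-0.028,0,0,0,0]

```text
time_s: 13.97
position: [0.4841, -0.162, 0.1861]
tcp_rot: [[0.146, 0.989, -0.008], [0.989, -0.146, 0.006], [0.005, -0.009, -1.0]]
force: [6.5, 1.0, -8.1]
opening: 0.126
grasp_force: 30.0
```

Run:
```python
from tgt import *
st=bot.read_state();print(st['position'],st['force'],st['opening'],st['grasp_force'])
c=cap('wrist','w8.png');s=cap('scene','s8.png')
p=proj(c,ctr+RK@[-.0205,.0337,.055],True);q=proj(s,ctr+RK@[-.0205,.0337,.055])
print(p,q)
A=cv2.resize(c['image'][165:245,250:330],(400,400),interpolation=cv2.INTER_CUBIC)
B=cv2.resize(s['image'][150:230,330:410],(400,400),interpolation=cv2.INTER_CUBIC)
cv2.imwrite('pics/w8z.png',np.hstack([A,B]))
```

```text
[ 0.4841 -0.162   0.1861] [ 6.5345  1.0075 -8.0693] 0.12622656603269383 29.98953804373741
[292.4572 200.4456] [372.7728 201.9431]
```

View pics/w8z.png

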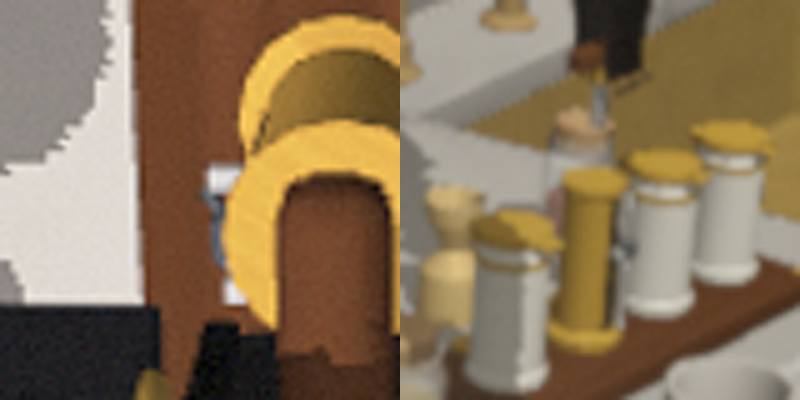

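Run:
```python
from tgt import *
a=cv2.imread('pics/w7.png');c=cap('wrist','w9.png');b=c['image']
st=bot.read_state();print(st['position'],st['force'],st['opening'],st['time_s'])
# handle end template (bar end in image around (315,205))
for (x0,y0,x1,y1) in [(300,190,335,232),(296,194,336,215)]:
    t=a[y0:y1,x0:x1];S=b[y0-10:y1+10,x0-10:x1+10]
    r=cv2.matchTemplate(S,t,cv2.TM_CCOEFF_NORMED);_,m,_,l=cv2.minMaxLoc(r);x,y=l
    f=lambda p,q,s:(p-s)/(2*(p-2*q+s)) 
    sy=f(r[y-1,x],r[y,x],r[y+1,x]);sx=f(r[y,x-1],r[y,x],r[y,x+1]);print(m,x-10+sx,y-10+sy)
# bar far end (rack y +26) edge of top face, predicted for dz
for n,f in (('w7',.0365),('w8',.0445)):
    pass
for dz in (.036,.040,.0445): print(dz,[proj(c,ctr+RK@[.002+k,.0337+.026,.129+dz],True) for k in(-.006,.006)])
for im in(a,b):
    col=im[185:225,316].astype(int);print([ (185+i,v.tolist()) for i,v in enumerate(col)][8:26])
```

```text
[ 0.484 -0.162  0.186] [ 5.2745  0.9855 -7.785 ] 0.1313630006194326 14.1167
0.9317299127578735 -0.0051265494 -0.88420284
0.9600439667701721 0.0601552 -0.24852863
0.036 [array([305.031 , 200.4432]), array([328.8858, 200.2364])]
0.04 [array([304.6597, 202.3271]), array([329.1246, 202.1165])]
0.0445 [array([304.2191, 204.5649]), array([329.4079, 204.35  ])]
[(193, [87, 191, 238]), (194, [85, 188, 236]), (195, [83, 185, 234]), (196, [89, 191, 237]), (197, [78, 184, 233]), (198, [81, 177, 231]), (199, [54, 109, 150]), (200, [25, 53, 78]), (201, [23, 35, 60]), (202, [26, 42, 69]), (203, [31, 49, 78]), (204, [37, 53, 88]), (205, [32, 56, 93]), (206, [41, 63, 103]), (207, [37, 62, 104]), (208, [36, 62, 106]), (209, [47, 71, 114]), (210, [45, 69, 113])]
[(193, [90, 190, 237]), (194, [86, 185, 233]), (195, [88, 188, 233]), (196, [85, 189, 235]), (197, [86, 191, 237]), (198, [87, 187, 237]), (199, [59, 115, 154]), (200, [32, 57, 84]), (201, [28, 37, 61]), (202, [30, 45, 70]), (203, [29, 46, 76]), (204, [37, 57, 88]), (205, [43, 62, 100]), (206, [41, 63, 103]), (207, [40, 62, 104]), (208, [44, 66, 110]), (209, [40, 71, 113]), (210, [48, 70, 116])]
```

Run:
```python
from tgt import *
c=cap('wrist','w10.png');b=c['image']
for dz in (.034,.038,.042,.0445,.047): print(dz,'barbot',proj(c,ctr+RK@[.002,.0337+.026,.115+dz],True),'pin top',proj(c,ctr+RK@[-.0203,.0337,.0129+dz],True),'pin L/R edges',proj(c,ctr+RK@[-.0203,.0362,.0104+dz],True)[1],proj(c,ctr+RK@[-.0203,.0312,.0104+dz],True)[1])
print('tip',proj(c,ctr+RK@[-.0216,.0315,.055],True))
print('barrel top near edge row',proj(c,ctr+RK@[.002,.0337+.016,.095],True),'barrel -x edge',proj(c,ctr+RK@[.002-.016,.0337,.095],True))
g=cv2.cvtColor(b,cv2.COLOR_BGR2GRAY);print(g[194:216,288:300])
```

```text
0.034 barbot [317.1903 193.6702] pin top [293.4494 198.3841] pin L/R edges 195.05960639094232 200.4547603696928
0.038 barbot [317.1352 195.2224] pin top [293.0786 199.4017] pin L/R edges 196.0231984462289 201.49035027278248
0.042 barbot [317.0775 196.8488] pin top [292.6973 200.4485] pin L/R edges 197.01444995979585 202.5554160600151
0.0445 barbot [317.04   197.9053] pin top [292.4535 201.1183] pin L/R edges 197.64855133255872 203.23660170237295
0.047 barbot [317.0014 198.9943] pin top [292.2054 201.8003] pin L/R edges 198.29422055394068 203.93010524519715
tip [291.2786 202.9429]
barrel top near edge row [317.8869 191.55  ] barrel -x edge [296.6017 212.8274]
[[ 73  80  79  80  84  87  84  86  86  82  80 181]
 [ 78  79  79  83  81  83  84  83  85  80  74 151]
 [ 75  71  78  81  80  82  81  83  85  81  77 158]
 [ 75  77  76  85 106 104 105 104 104 101  93 167]
 [ 73  76  80  96 152 149 147 148 146 145 127 173]
 [ 77  72  92 139 214 203 206 205 205 203 168 192]
 [ 77  73  95 149 228 225 223 226 215 177 185 189]
 [ 79  75  88 139 226 220 222 214 197 179 193 192]
 [ 76  75  90 130 194 199 199 185 177 185 194 196]
 [ 78  76  85 115 136 150 154 151 168 196 192 193]
 [ 79  69  87 105  96  61  66 129 173 190 186 189]
 [ 73  74  81  92 107  87  68 151 195 191 189 188]
 [ 77  78  76  88 106 105  80 155 198 193 189 189]
 [ 77  75  77  83  86  93  83 157 195 192 192 190]
 [ 73  75  77  79  68  83  95 163 193 193 191 194]
 [ 76  74  78  76  84  87 121 168 193 190 187 192]
 [ 75  75  75  86  94  98 135 173 189 189 188 188]
 [ 76  72  76  79  95  97 150 184 193 189 189 189]
 [ 76  78  78  81  92  98 151 186 196 191 191 188]
 [ 80  78  74  82  92  97 147 181 196 194 193 191]
 [ 76  76  75  80  88 100 132 177 192 193 193 192]
 [ 76  79  75  78  84 101 119 164 191 193 193 196]]
```

```bash
python3 -c "
from h import *
print(bot.read_state()['opening'],workorder.hand_in())"
```

```text
the job is handed in; nothing more can be done
0.13604906476088288 None
```

The job is handed in: both open caps are pressed shut, and the arm is holding the pump rod about 44 mm up, with its pin level with the marker as far as the wrist camera shows (about 1–2 mm).

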